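Set the bread board's stop in its notch and bring the loaf up to it

TASK

Get the bread slicing board ready for the first cut: push the sliding stop along its rail towards the loaf until its spring pin drops into the notch of the index bar, then gently push the loaf along its lane from the end away from the stop until it rests against the stop, leaving the stop in its notch. Only push with the fingers: do not pick up the loaf, and leave the crockery, jar, knife and spoon where they are. Finish with the hand clear of everything.

Things in the scene. Friction and masses are not known exactly. Their poses are not given: they have to be found in the camera images.
- board: Wooden slicing board, 236 x 560 mm, fixed. Origin: underside centre, on the table; y along the loaf lane (loaf to stop), x across, away from the robot, z up. Top 18 mm above the table. Lane 100 mm wide (x -50 to +50 mm) between a wooden lip (near side, top 30 mm above the table) and a steel fence (far side, x +50 to +70 mm, top 44 mm above the table).
- notch (a point): The one V notch in the top of the aluminium index bar beyond the fence (board x +88 mm): 13 mm wide, 6.5 mm deep. Point: middle of the notch mouth, level with the bar's top, 44 mm above the table; axes as the board's. The bar's place along the rail differs from run to run.
- stop_plate (a point): Centre of the upright grey stop plate across the lane: 90 mm wide (across), 8 mm thick (along the lane), from 21 to 71 mm above the table; the point is 46 mm above the table; axes as the board's. An arm joins it, over the fence, to a black carriage 36 mm long at board x +59 to +113 mm, up to 65 mm above the table. It slides only along the board's y.
- stop_pin (a point): Axis of the spring pin in the stop's carriage, 55 mm above the table; axes as the board's. When the stop is seated, this point has the same board y as notch. The pin's steel head stands above the carriage (top 77 mm above the table) and sinks 4 mm on seating.
- stop (a joint): Travel of the stop (m): 0 at the end away from the loaf, growing towards the loaf (board -y), to 0.245. Starts at 0 to 0.035; the notch lies 0.120 to 0.190 along. It slides with about 2 to 5 N; within about 4 mm of the notch the pin draws it in by itself (the push falls away); then about 14 N either way pushes it out again.
- plunger (a joint): Drop of the spring pin in m: about 0.001 while it rides on the bar, about 0.005 when it sits in the notch.
- loaf_center (a point): Centre of the firm box-shaped loaf: 170 mm along the lane, 94 mm across, 75 mm high, 0.3 to 0.6 kg, standing loose in the lane on the -y side of the stop; axes x across, y along towards the stop, z up. It rubs with about 2 to 6 N when pushed along.
- loaf_end (a point): Point on the loaf's end face that looks at the stop (+y end), middle of the width, 52 mm above the table. When the loaf rests on the stop plate it is 4 mm short (along -y) of stop_plate.
- mug0: Brown stoneware mug, 76 mm wide, 85 mm high, beyond the board; leave alone. Origin under its centre.
- mug1: Another such mug beyond the board; leave alone.
- mug2: Another such mug, to one side of the board; leave alone.
- jar: Amber glass jar with lid, 60 mm wide, 90 mm high, to one side of the board; leave alone. Origin under its centre.
- bowl: White bowl, 120 mm wide, 50 mm high, near the robot to its left; leave alone.
- spoon: Wooden spoon lying near the robot; leave alone.
- knife: Bread knife lying on the board's near strip along the lane, 280 mm long, 16 mm thick; leave alone.
There are look-alikes about, which are no part of the job. Of the things that look like the part that bears loaf_center, the largest one is meant.

How it is judged:
By the outcome, as a careful person would: the job done as asked, in the order asked, and still so for the second after the job is handed in, with the robot touching nothing.
It also fails if it takes over 64 s, if anything falls off the work surface, if the arm or the gripper's body presses on something with over 40 N, if the wrist force passes 120 N, or if a joint passes its speed limit or range.

ROBOT

A 6-joint arm with a two-finger parallel gripper is mounted at the origin on the work surface. World frame = base frame: x ahead of the robot, y to its left, z up, the work surface at z = 0. Lengths are in m, angles in rad, forces in N, time in s.
With the tool pointing down it reaches from about 0.35 to 0.725 m from the base axis. Payload 6 kg.
Tool frame: the origin (TCP) lies at the very end of the fingers, on their centre line; the grasp point (between the pads) lies 19 mm behind it; z points along the fingers, x is the direction in which the jaws open and shut, and the axes are right-handed (so a half turn about z gives the same grasp; the last joint's range is limited). The gripper opens to 85 mm and grips with 20 to 120 N. Pads are 22 mm wide; open, the fingers measure 114 mm over their backs; the gripper's body (76 mm by 85 mm) begins 54 mm behind the grasp point. The pads swing forward as they close: fully open they stand 13 mm farther back than shut.
Start: joints at [-0.849, 0.04, 0.085, 0, -1.615, -0.334], TCP at [0.227, -0.555, 0.231] pointing down, gripper open.
Joint ranges: [-2.56, 2.56], [-1.29, 2.01], [-1.08, 1.49], [-3.29, 1.98], [-2.81, -0.18], [-2.99, 2.99]. Speed limits (rad/s): [2.57, 2.57, 3.01, 3.14, 3.14, 3.14].

INTERFACE

Orientations are given as a 3x3 rotation matrix whose columns are the frame's x, y, z axes.
In Python, from station import robot gives the robot as it stands.
- The arm moves only by the shell command python3 -m inch 'ROWS' [FORCE]. ROWS is JSON, a list of rows, each a list of 7 numbers: the shift along the world's x, y, z in m, then the turn, a rotation vector about the world's x, y, z in degrees, then the closure in counts, from 0 (fully open) to 255 (shut). A call has 1 to 20 rows; each row is the pose to reach, as a shift and turn from the pose measured when the call began; what a row does not reach only later rows make up. A row lasts 1/10 s, in which the tool goes at most 50 mm and 8.59 degrees, less where a joint would pass 70% of its speed; a pose out of reach is approached as far as the arm can. A call with a gripper value outside its range is refused whole. The fingers move at their own pace and stop on an object; FORCE is the grip in N (left out, the last holds). Time passes only in rows, so rows that repeat a pose let the fingers close. It gives the time, the measured TCP pose, the force and the opening at its end, in the units of the state.
- robot.sense(): the state, without advancing time (a new reading comes with each control period).
- robot.snapshot(name): name is "side" or "top"; returns a dict with "img" (400x640x3 uint8, red, green, blue), "intrinsics" (3x3 intrinsics, pixels), "world_from_camera" (4x4, takes a point from camera to world coordinates). Camera axes: x right, y down, z forward; pixel columns grow to the right and rows downward; lengths in m; the calibration is good to about 2 mm. A picture is of the moment at which its call begins. There is no depth.
- robot.sign_off(): hands the job in, once; it reports no verdict.
The state is a dict: "t": time; "joints": joint angles; "joint_vel": joint speeds; "joint_torque": joint torques, N m; "position": TCP position; "eef_rot": TCP orientation; "force": force on the tool from outside, world axes, zero at the start; "moment": the same for the moment, N m; "grip_width": opening from 0.0 (shut) to 1.0 (fully open).
Only numpy, scipy, OpenCV 4.12 (cv2) and the standard library are available. Lean on these libraries where they do the work, as an engineer would, in place of code of your own. Each camera call takes 0.05 s, during which the arm holds its last target.

## Working session

There is one attempt and no reset: what is moved stays moved. The work goes in short steps, Python scripts to look and compute and a shell command to move; the robot and the scene stay as the last step left them, time stands still between calls to the robot, and variables do not carry over. Pictures are saved under pics/ and viewed, and the job is handed in when it is done.

```bash
mkdir -p pics; ls; python3 - <<'E'
from station import robot
import cv2,numpy as np,json
s=robot.sense();print(s)
cal={}
for n in("side","top"):
    r=robot.snapshot(n);cv2.imwrite(f"pics/{n}0.png",r["img"][:,:,::-1])
    print(n,np.round(r["intrinsics"],2).tolist(),np.round(r["world_from_camera"],4).tolist())
    np.savez(f"{n}.npz",K=r["intrinsics"],T=r["world_from_camera"])
E
```

```text
pics
{'t': 0.0, 'joints': array([-8.49303718e-01,  4.08557871e-02,  8.37859112e-02, -4.98866077e-04,
       -1.61548090e+00, -3.33731302e-01]), 'joint_vel': array([-0.00099334, -0.00032161, -0.00148117,  0.00013806, -0.00201619,
       -0.00071046]), 'joint_torque': array([ 9.66529697e-04, -3.68207288e+01,  3.47423995e+01,  6.93237975e+00,
       -5.34917868e-03, -4.08380828e-06]), 'position': array([ 0.22685041, -0.55510635,  0.23023333]), 'eef_rot': array([[-3.78136387e-01,  9.25749565e-01, -7.84643898e-04],
       [ 9.25748107e-01,  3.78137187e-01,  1.64645714e-03],
       [ 1.82091002e-03, -1.03797249e-04, -9.99998337e-01]]), 'force': array([ 0.55666425, -0.12681311, -1.23899478]), 'moment': array([-0.01064835, -0.02456693, -0.00754823]), 'grip_width': 1.0004337201439064}
side [[471.4, 0.0, 325.07], [0.0, 471.4, 193.43], [0.0, 0.0, 1.0]] [[-0.9386, -0.2135, 0.2709, 0.1797], [-0.3448, 0.6023, -0.72, 0.9687], [-0.0095, -0.7692, -0.6389, 0.9175], [0.0, 0.0, 0.0, 1.0]]
top [[460.95, 0.0, 320.76], [0.0, 460.95, 195.07], [0.0, 0.0, 1.0]] [[-0.0122, -0.9898, 0.1418, 0.3488], [-0.9999, 0.0105, -0.0131, 0.0077], [0.0114, -0.142, -0.9898, 1.4815], [0.0, 0.0, 0.0, 1.0]]
```

View pics/top0.png

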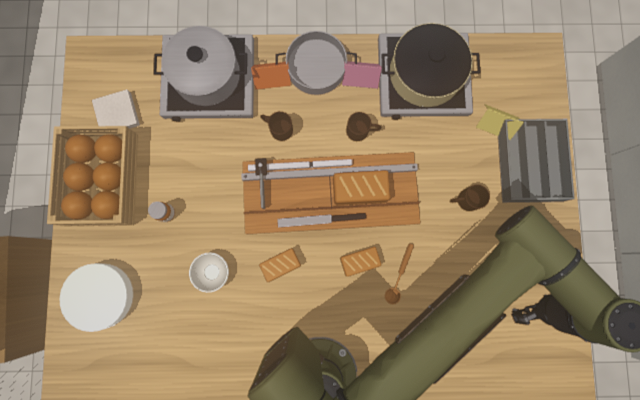

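View pics/side0.png

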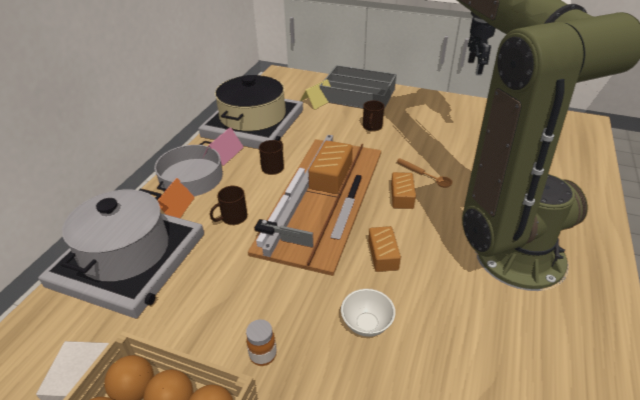

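The top picture shows the board at about (245-420, 152-232), the stop at its left end (262,170-205) and the loaf at (362,187). Three things look like the loaf: the one in the lane (362,187), and small ones at (280,264) and (361,260). The lane one is the largest and stands on the board. I'll enlarge to confirm that.

```bash
python3 - <<'E'
import cv2
a=cv2.imread("pics/top0.png")[145:240,236:430];cv2.imwrite("pics/top0c.png",cv2.resize(a,None,fx=4.1,fy=4.1,interpolation=cv2.INTER_CUBIC))
a=cv2.imread("pics/side0.png")[130:270,240:390];cv2.imwrite("pics/side0c.png",cv2.resize(a,None,fx=4.2,fy=4.2,interpolation=cv2.INTER_CUBIC))
E
```

```text
(no output)
```

View pics/top0c.png

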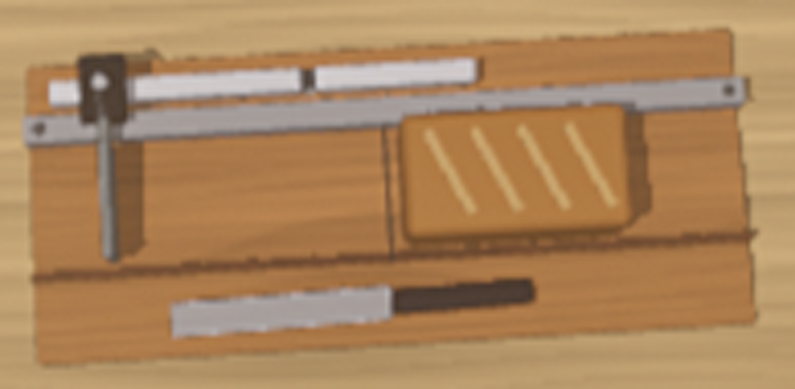

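View pics/side0c.png

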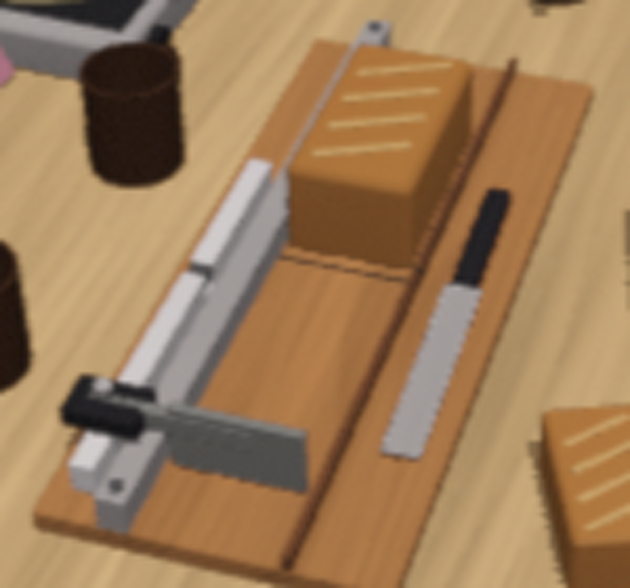

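The crop confirms it: the loaf in the lane is the largest and has its end face towards the stop. The notch is at crop (308,78), the pin head at (100,80) and the plate's top edge runs from (103,120) to (111,258).

```bash
cat > h.py <<'E'
import numpy as np,cv2
C={n:np.load(f"{n}.npz") for n in("top","side")}
OFF={"top":(236,145,4.1),"side":(240,130,4.2)}
def pt(n,uc,vc,z,off=None):
    ox,oy,s=off or OFF[n]
    u=(uc+.5)/s-.5+ox; v=(vc+.5)/s-.5+oy
    K,T=C[n]["K"],C[n]["T"]
    d=T[:3,:3]@np.linalg.solve(K,[u,v,1]);o=T[:3,3]
    return o+d*(z-o[2])/d[2]
def proj(n,p):
    K,T=C[n]["K"],C[n]["T"]
    q=K@(T[:3,:3].T@(np.array(p)-T[:3,3]));return q[:2]/q[2]
E
python3 - <<'E'
from h import *
np.set_printoptions(precision=4,suppress=True)
c=[pt("top",*p,.018) for p in [(27,68),(732,30),(756,322),(38,364)]]
print("board",np.array(c)); 
print("len",np.linalg.norm(c[0]-c[1]),np.linalg.norm(c[3]-c[2]),"wid",np.linalg.norm(c[0]-c[3]),np.linalg.norm(c[1]-c[2]))
o=np.mean(c,0); yv=(c[0]-c[1]+c[3]-c[2]);yv/=np.linalg.norm(yv);yaw=np.arctan2(-yv[0],yv[1])
cs=[pt("side",*p,.018) for p in [(38,518),(318,40),(592,90)]]
print("side corners",np.array(cs))
f=[pt("top",*p,.044) for p in [(40,129),(729,90)]];g=f[0]-f[1];yaw2=np.arctan2(-g[0],g[1])
print("o",o,"yaw",np.degrees(yaw),np.degrees(yaw2))
R=np.array([[np.cos(yaw2),-np.sin(yaw2)],[np.sin(yaw2),np.cos(yaw2)]])
def b(p): return R.T@(p[:2]-o[:2])
for nm,n,p,z in [("fence L","top",(40,129),.044),("fence R","top",(729,90),.044),("fsideL","side",(117,487),.044),("fsideR","side",(376,28),.044),
 ("notch","top",(308,78),.044),("notch","side",(203,268),.044),("pin","top",(100,80),.077),("pin","side",(103,382),.077),
 ("plate far","top",(103,120),.071),("plate near","top",(111,258),.071),("plate near s","side",(306,432),.071),
 ("loaf","top",(402,118),.093),("loaf","top",(625,105),.093),("loaf","top",(632,222),.093),("loaf","top",(408,240),.093),
 ("loaf s","side",(470,65),.093),("loaf s","side",(405,190),.093),("loaf s","side",(290,165),.093),
 ("knife","top",(172,340),.034),("knife","top",(534,290),.034)]:
    w=pt(n,*p,z);print(nm,n,w,b(w))
E
```

```text
board [[ 0.6718  0.2412  0.018 ]
 [ 0.6973 -0.3177  0.018 ]
 [ 0.4647 -0.3269  0.018 ]
 [ 0.4385  0.23    0.018 ]]
len 0.5595037921169997 0.5574479228668455 wid 0.23360451371221483 0.23274931502148133
side corners [[ 0.6648  0.2486  0.018 ]
 [ 0.6946 -0.3102  0.018 ]
 [ 0.4627 -0.315   0.018 ]]
o [ 0.5681 -0.0434  0.018 ] yaw 2.6479497792221403 2.7244238862767847
fence L top [0.618  0.2265 0.044 ] [0.0626 0.2672]
fence R top [ 0.6434 -0.3076  0.044 ] [ 0.0626 -0.2676]
fsideL side [0.6171 0.2301 0.044 ] [0.062  0.2708]
fsideR side [ 0.6418 -0.3052  0.044 ] [ 0.0612 -0.2651]
notch top [0.6561 0.0194 0.044 ] [0.0909 0.0585]
notch side [0.6517 0.0204 0.044 ] [0.0865 0.0597]
pin top [0.649  0.1765 0.077 ] [0.0913 0.2158]
pin side [0.648  0.1791 0.077 ] [0.0904 0.2184]
plate far top [0.6193 0.1748 0.071 ] [0.0616 0.2155]
plate near top [0.514  0.1681 0.071 ] [-0.0439  0.2138]
plate near s side [0.5151 0.1722 0.071 ] [-0.0426  0.2179]
loaf top [ 0.6144 -0.051   0.093 ] [ 0.0459 -0.0098]
loaf top [ 0.6226 -0.2183  0.093 ] [ 0.0462 -0.1773]
loaf top [ 0.5341 -0.2206  0.093 ] [-0.0423 -0.1754]
loaf top [ 0.5225 -0.0539  0.093 ] [-0.0461 -0.0084]
loaf s side [ 0.5329 -0.2095  0.093 ] [-0.043  -0.1643]
loaf s side [ 0.5284 -0.0493  0.093 ] [-0.0399 -0.004 ]
loaf s side [ 0.6132 -0.0496  0.093 ] [ 0.0447 -0.0084]
knife top [0.4547 0.1254 0.034 ] [-0.1052  0.1739]
knife top [ 0.49  -0.153  0.034] [-0.0832 -0.1058]
```

Both cameras agree to about 3 mm, and the sizes check out: board 559 x 233 mm, loaf 92 x 168 mm. The board is yawed 2.7°. The pin is at board y ≈ 0.217 and the notch at 0.059, so travel is about 158 mm, within the stated range. Next I move to above the lane behind the stop with the fingers shut.

```bash
python3 -m inch '[[0.02,0.04,0,0,0,-4,255],[0.04,0.08,0,0,0,-8,255],[0.06,0.12,0,0,0,-12,255],[0.08,0.16,0,0,0,-16,255],[0.1,0.2,0,0,0,-19.5,255],[0.12,0.24,0,0,0,-19.5,255],[0.14,0.28,0,0,0,-19.5,255],[0.16,0.33,0,0,0,-19.5,255],[0.18,0.37,0,0,0,-19.5,255],[0.2,0.42,0,0,0,-19.5,255],[0.22,0.46,0,0,0,-19.5,255],[0.24,0.51,0,0,0,-19.5,255],[0.26,0.56,0,0,0,-19.5,255],[0.28,0.6,0,0,0,-19.5,255],[0.3,0.65,0,0,0,-19.5,255],[0.32,0.7,0,0,0,-19.5,255],[0.34,0.74,0,0,0,-19.5,255],[0.349,0.772,0,0,0,-19.5,255],[0.349,0.772,0,0,0,-19.5,255]]'
```

```text
t: 2.0
position: [0.5758, 0.2206, 0.2272]
eef_rot: [[-0.051, 0.999, -0.004], [0.999, 0.051, -0.0], [-0.0, -0.004, -1.0]]
force: [-0.6, -0.5, -1.0]
grip_width: -0.004
```

```bash
python3 -m inch '[[0,0,-0.04,0,0,0,255],[0,0,-0.08,0,0,0,255],[0,0,-0.12,0,0,0,255],[0,0,-0.15,0,0,0,255],[0,0,-0.17,0,0,0,255],[0,0,-0.178,0,0,0,255],[0,0,-0.178,0,0,0,255]]'
python3 - <<'E'
from station import robot
import cv2,numpy as np
ims=[]
for n,(x,y) in (("top",(226,130)),("side",(220,130))):
    a=robot.snapshot(n)["img"][y:y+140,x:x+200,::-1]
    ims.append(cv2.resize(a,None,fx=2,fy=2) if 0 else cv2.resize(a,(400,280),interpolation=cv2.INTER_CUBIC))
cv2.imwrite("pics/a1.png",np.hstack(ims))
E
```

```text
t: 2.7
position: [0.5753, 0.2199, 0.0482]
eef_rot: [[-0.051, 0.999, -0.006], [0.999, 0.051, -0.002], [-0.001, -0.006, -1.0]]
force: [0.1, -0.2, 0.4]
grip_width: -0.001
```

View pics/a1.png

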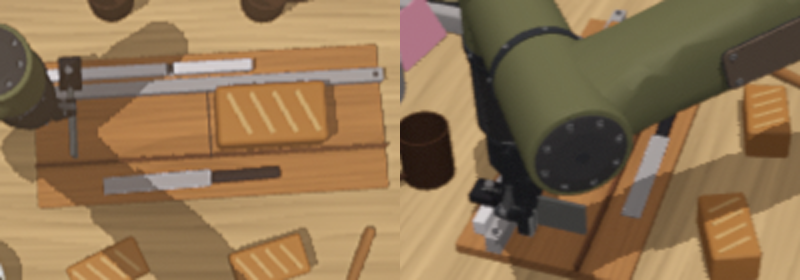

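The fingers are down behind the plate and clear of the carriage (top view: plate at (72,135)). Now the main part of the push, stopping well short of the notch.

```bash
python3 -m inch '[[0.0005,-0.01,0,0,0,0,255],[0.001,-0.02,0,0,0,0,255],[0.0015,-0.03,0,0,0,0,255],[0.002,-0.04,0,0,0,0,255],[0.0025,-0.05,0,0,0,0,255],[0.003,-0.06,0,0,0,0,255]]'
python3 -m inch '[[0.0005,-0.01,0,0,0,0,255],[0.001,-0.02,0,0,0,0,255],[0.0015,-0.03,0,0,0,0,255],[0.002,-0.04,0,0,0,0,255],[0.0025,-0.05,0,0,0,0,255],[0.003,-0.06,0,0,0,0,255],[0.0033,-0.067,0,0,0,0,255],[0.0035,-0.07,0,0,0,0,255],[0.0035,-0.07,0,0,0,0,255]]'
python3 - <<'E'
from station import robot
import cv2,numpy as np
a=robot.snapshot("top")["img"][130:250,226:426,::-1]
cv2.imwrite("pics/a2.png",cv2.resize(a,None,fx=4,fy=4,interpolation=cv2.INTER_CUBIC))
E
```

```text
t: 3.4
position: [0.5799, 0.1629, 0.0519]
eef_rot: [[-0.052, 0.999, -0.0], [0.999, 0.052, 0.006], [0.006, 0.0, -1.0]]
force: [-2.7, 11.2, 3.3]
grip_width: -0.001
t: 4.3
position: [0.5831, 0.0926, 0.052]
eef_rot: [[-0.051, 0.999, -0.0], [0.999, 0.051, 0.007], [0.007, 0.0, -1.0]]
force: [-2.0, 1.7, -0.2]
grip_width: -0.0
```

View pics/a2.png

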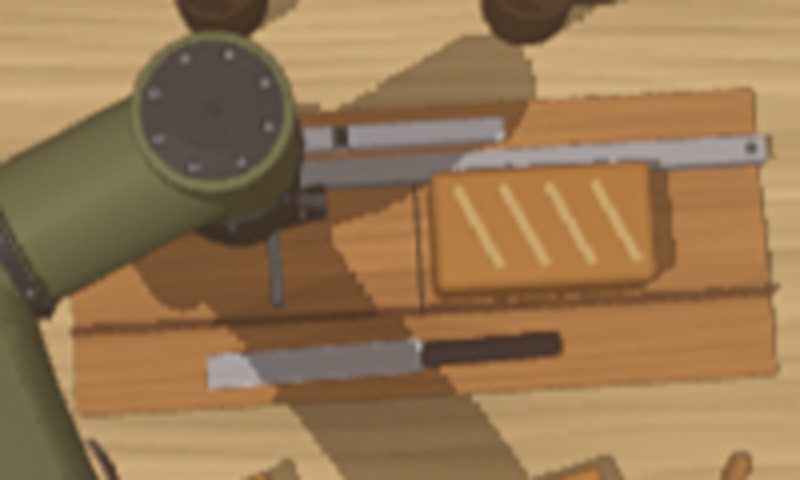

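The plate's near end is at crop (278,303). I'll work out how much travel is left.

```bash
cat >> h.py <<'E'
y=np.radians(2.7);R=np.array([[np.cos(y),-np.sin(y)],[np.sin(y),np.cos(y)]]);O=np.array([.5681,-.0434])
def b(p): return R.T@(np.array(p)[:2]-O)
def w(x,yy): return R@np.array([x,yy])+O
E
python3 - <<'E'
from h import *
o=(226,130,4)
print("plate",b(pt("top",278,303,.071,o)),b(pt("top",274,240,.071,o)),"notch",b(pt("top",340,136,.044,o)),"tcp",b([.5831,.0926]))
E
```

```text
plate [-0.04310571  0.11401085] [0.00609211 0.11457472] notch [0.0909252 0.0589467] tcp [0.02138983 0.13514243]
```

```bash
python3 -m inch '[[0.0003,-0.007,0,0,0,0,255],[0.0007,-0.014,0,0,0,0,255],[0.001,-0.021,0,0,0,0,255],[0.0013,-0.028,0,0,0,0,255],[0.0017,-0.035,0,0,0,0,255],[0.002,-0.04,0,0,0,0,255],[0.002,-0.043,0,0,0,0,255],[0.0022,-0.046,0,0,0,0,255]]'
for i in 1; do python3 -m inch '[[0,-0.001,0,0,0,0,255],[0,-0.002,0,0,0,0,255]]'; done
python3 - <<'E'
from station import robot
import cv2,numpy as np
a=robot.snapshot("top")["img"][130:250,226:426,::-1]
cv2.imwrite("pics/a3.png",cv2.resize(a,None,fx=4,fy=4,interpolation=cv2.INTER_CUBIC))
a=robot.snapshot("side")["img"][130:270,220:390,::-1]
cv2.imwrite("pics/a3s.png",cv2.resize(a,None,fx=4,fy=4,interpolation=cv2.INTER_CUBIC))
E
```

```text
t: 5.15
position: [0.5853, 0.0474, 0.0521]
eef_rot: [[-0.052, 0.999, 0.0], [0.999, 0.052, 0.009], [0.009, 0.001, -1.0]]
force: [-2.2, 6.6, 1.2]
grip_width: 0.002
t: 5.35
position: [0.5853, 0.0456, 0.052]
eef_rot: [[-0.052, 0.999, 0.001], [0.999, 0.052, 0.01], [0.01, 0.001, -1.0]]
force: [-1.1, 5.0, -1.1]
grip_width: 0.001
```

View pics/a3.png

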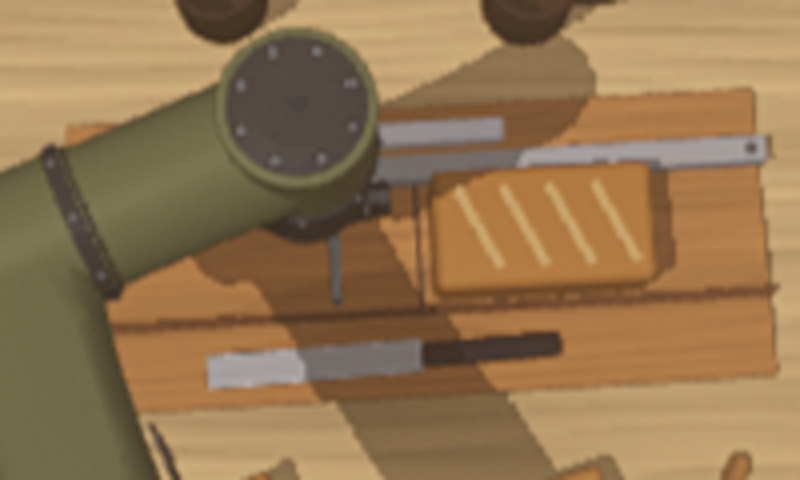

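View pics/a3s.png

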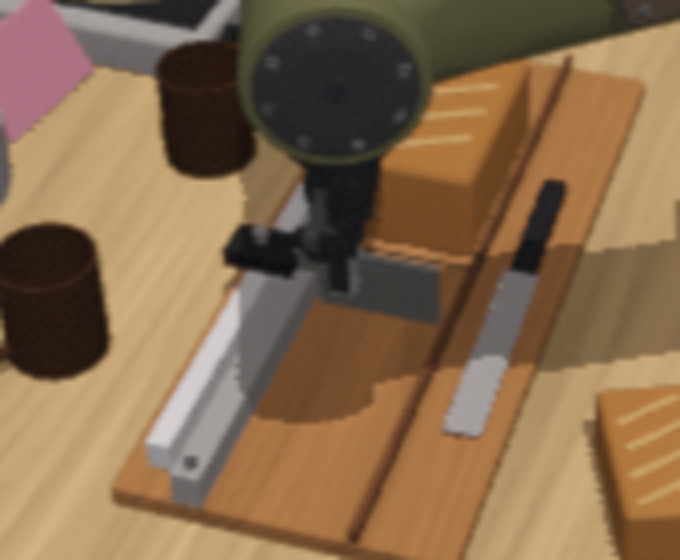

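The plate is still about 10 mm short and the force is steady at 5 N. Now small steps, watching for the push to fall away.

```bash
for i in 1 2; do python3 -m inch '[[0,-0.001,0,0,0,0,255],[0,-0.002,0,0,0,0,255]]' | grep -E "pos|force"; done
python3 -m inch '[[0,-0.001,0,0,0,0,255]]' | grep -E "pos|force"
python3 -m inch '[[0,-0.001,0,0,0,0,255]]' | grep -E "pos|force"
```

```text
position: [0.5854, 0.0435, 0.0521]
force: [0.1, 3.4, -1.8]
position: [0.5854, 0.0407, 0.0522]
force: [-1.1, 0.4, 0.3]
position: [0.5854, 0.0388, 0.0524]
force: [1.2, -0.7, -0.4]
position: [0.5854, 0.0371, 0.0525]
force: [0.5, 0.4, -0.4]
```

The push fell to zero around y=0.041, which is where the snap-in was expected. I'll stop pushing, back off, lift and look.

```bash
python3 -m inch '[[0,0.015,0,0,0,0,255],[0,0.03,0,0,0,0,255],[0,0.03,0.04,0,0,0,255],[0,0.03,0.08,0,0,0,255],[0,0.03,0.12,0,0,0,255],[-0.04,0.03,0.14,0,0,0,255],[-0.08,0.03,0.14,0,0,0,255],[-0.12,0.03,0.14,0,0,0,255],[-0.15,0.02,0.14,0,0,0,255],[-0.16,0,0.14,0,0,0,255],[-0.17,-0.04,0.14,0,0,0,255],[-0.17,-0.08,0.14,0,0,0,255],[-0.17,-0.12,0.14,0,0,0,255],[-0.17,-0.16,0.14,0,0,0,255],[-0.17,-0.2,0.14,0,0,0,255],[-0.17,-0.24,0.14,0,0,0,255],[-0.17,-0.28,0.14,0,0,0,255],[-0.17,-0.3,0.14,0,0,0,255]]'
python3 - <<'E'
from station import robot
import cv2,numpy as np
a=robot.snapshot("top")["img"][145:240,236:430,::-1]
cv2.imwrite("pics/a4.png",cv2.resize(a,None,fx=4.1,fy=4.1,interpolation=cv2.INTER_CUBIC))
a=robot.snapshot("side")["img"][130:270,240:390,::-1]
cv2.imwrite("pics/a4s.png",cv2.resize(a,None,fx=4.2,fy=4.2,interpolation=cv2.INTER_CUBIC))
E
```

```text
t: 7.85
position: [0.4153, -0.2648, 0.1924]
eef_rot: [[-0.049, 0.999, -0.0], [0.999, 0.049, 0.006], [0.006, -0.0, -1.0]]
force: [-0.2, 0.3, 0.2]
grip_width: -0.001
```

View pics/a4.png

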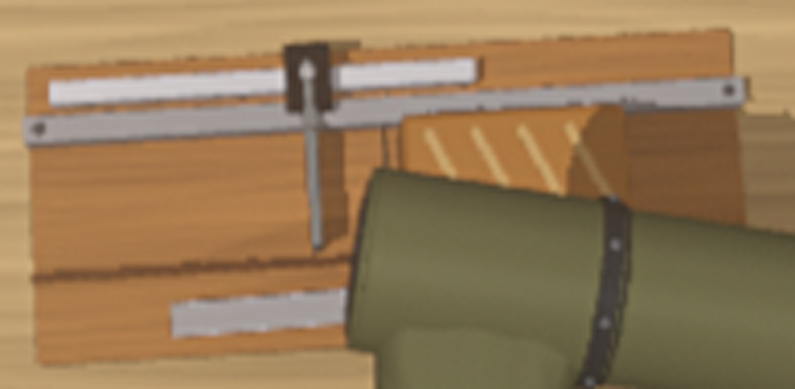

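View pics/a4s.png

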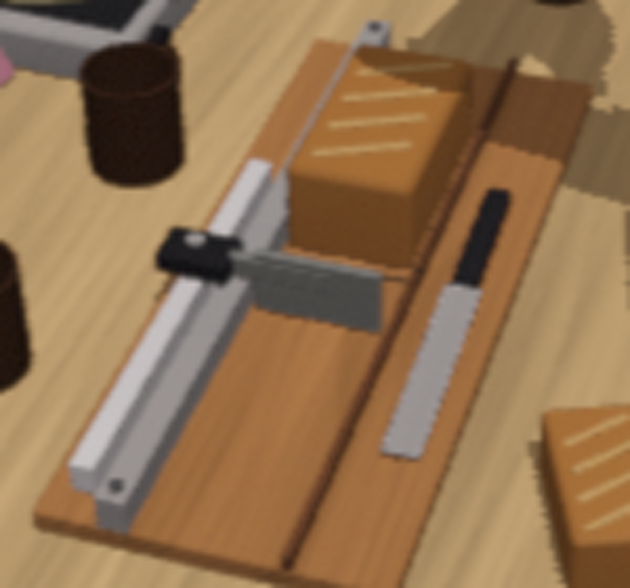

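```bash
python3 - <<'E'
from h import *
for z in (.073,.077): print("pin",z,b(pt("top",307,70,z)),b(pt("side",196,240,z)))
print("plate",b(pt("top",318,246,.071)),"top before same feature",b(pt("top",111,258,.071)))
print("notch",b(pt("top",308,78,.044)),b(pt("side",203,268,.044)))
print(proj("top",[*w(.088,.059),.073]),proj("side",[*w(.088,.059),.073]),proj("side",[*w(.088,.059),.077]))
print(w(0,-.215),w(0,-.115-.0145))
E
```

```text
pin 0.073 [0.09087272 0.05904037] [0.08757519 0.06547647]
pin 0.077 [0.08999934 0.05904707] [0.08554848 0.07004131]
plate [-0.04399318  0.05836586] top before same feature [-0.04405563  0.21385701]
notch [0.09083455 0.05857305] [0.08650673 0.05981233]
[310.56466967 162.59552614] [286.96173888 185.37624796] [286.87627539 184.28548676]
[ 0.57822789 -0.25816132] [ 0.57420029 -0.17275624]
```

Seating checks: in the top view the pin is at board y 0.0590 against the notch at 0.0586. In the side view the head is at the sunk position or slightly lower. That fits the force falling away, so the stop is seated. Now I go down behind the loaf.

```bash
python3 -m inch '[[0.04,-0.003,0,0,0,0,255],[0.08,-0.005,0,0,0,0,255],[0.12,-0.005,0,0,0,0,255],[0.15,-0.005,0,0,0,0,255],[0.164,-0.005,0,0,0,0,255],[0.164,-0.005,-0.04,0,0,0,255],[0.164,-0.005,-0.08,0,0,0,255],[0.164,-0.005,-0.12,0,0,0,255],[0.164,-0.005,-0.14,0,0,0,255],[0.164,-0.005,-0.147,0,0,0,255],[0.164,-0.005,-0.147,0,0,0,255]]'
python3 - <<'E'
from station import robot
import cv2,numpy as np
ims=[]
for n,(x,y) in (("top",(296,130)),("side",(250,90))):
    a=robot.snapshot(n)["img"][y:y+140,x:x+200,::-1]
    ims.append(cv2.resize(a,(400,280),interpolation=cv2.INTER_CUBIC))
cv2.imwrite("pics/a5.png",np.hstack(ims))
E
```

```text
t: 9.05
position: [0.5794, -0.2683, 0.0447]
eef_rot: [[-0.049, 0.999, -0.002], [0.999, 0.049, 0.006], [0.006, -0.002, -1.0]]
force: [1.2, 0.0, 0.8]
grip_width: 0.004
```

View pics/a5.png

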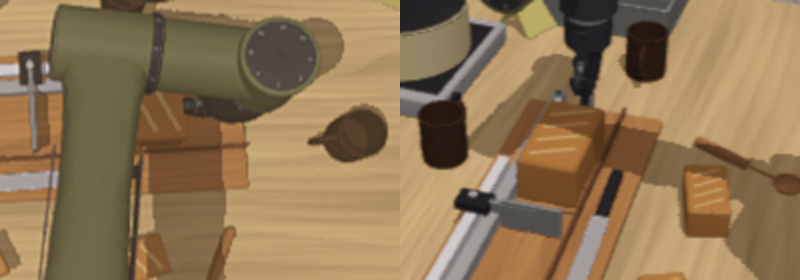

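The fingers are in the lane behind the loaf with a gap of about 35 mm. I push gently for most of the way.

```bash
python3 -m inch '[[-0.0005,0.01,0,0,0,0,255],[-0.001,0.018,0,0,0,0,255],[-0.001,0.023,0,0,0,0,255],[-0.001,0.027,0,0,0,0,255],[-0.0015,0.031,0,0,0,0,255],[-0.0015,0.035,0,0,0,0,255],[-0.002,0.039,0,0,0,0,255],[-0.002,0.043,0,0,0,0,255],[-0.002,0.047,0,0,0,0,255],[-0.0025,0.051,0,0,0,0,255],[-0.0025,0.055,0,0,0,0,255]]'
python3 -m inch '[[0,0.004,0,0,0,0,255],[0,0.008,0,0,0,0,255],[-0.0005,0.012,0,0,0,0,255],[-0.0007,0.016,0,0,0,0,255],[-0.001,0.02,0,0,0,0,255]]'
python3 - <<'E'
from station import robot
import cv2,numpy as np
from h import b
print(b(robot.sense()["position"]))
a=robot.snapshot("side")["img"][130:270,240:390,::-1]
cv2.imwrite("pics/a6s.png",cv2.resize(a,None,fx=4.2,fy=4.2,interpolation=cv2.INTER_CUBIC))
E
```

```text
t: 10.25
position: [0.5784, -0.215, 0.0484]
eef_rot: [[-0.049, 0.999, 0.003], [0.999, 0.049, 0.003], [0.003, 0.003, -1.0]]
force: [0.4, -5.4, 3.7]
grip_width: 0.001
t: 10.75
position: [0.5776, -0.1952, 0.049]
eef_rot: [[-0.048, 0.999, 0.004], [0.999, 0.048, 0.002], [0.002, 0.004, -1.0]]
force: [-0.8, -5.1, 4.1]
grip_width: -0.004
[ 0.00236845 -0.15207803]
```

View pics/a6s.png

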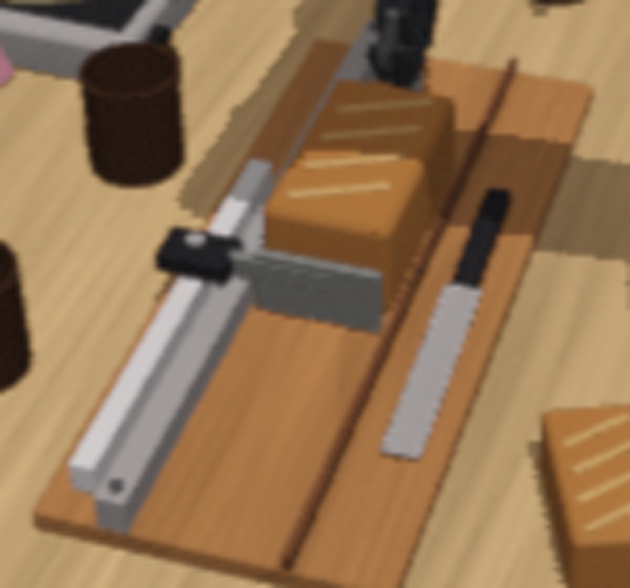

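The loaf is sliding straight at about 5 N with about 20 mm to go. The stop hasn't moved.

```bash
python3 -m inch '[[0,0.003,0,0,0,0,255],[0,0.006,0,0,0,0,255],[-0.0005,0.009,0,0,0,0,255],[-0.0005,0.012,0,0,0,0,255]]'|grep -E "pos|force"
python3 -m inch '[[0,0.0015,0,0,0,0,255],[0,0.003,0,0,0,0,255]]'|grep -E "pos|force"
python3 - <<'E'
from station import robot
import cv2,numpy as np
from h import *
print(b(robot.sense()["position"]))
a=robot.snapshot("side")["img"][150:230,260:360,::-1]
cv2.imwrite("pics/a7s.png",cv2.resize(a,None,fx=7,fy=7,interpolation=cv2.INTER_CUBIC))
E
```

```text
position: [0.5771, -0.1826, 0.0491]
force: [0.3, -8.8, 4.6]
position: [0.5773, -0.1809, 0.0501]
force: [0.1, -12.0, 5.3]
[ 0.002704   -0.13776437]
```

View pics/a7s.png

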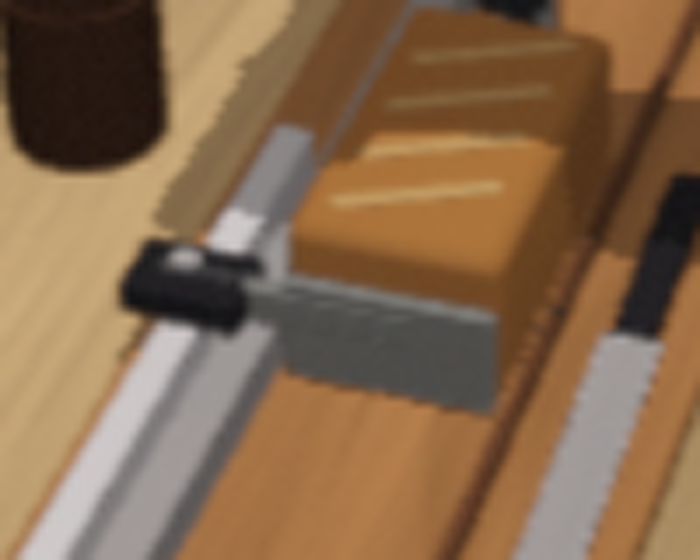

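The force rose to 12 N a few mm sooner than predicted. Before pushing any more I'll check whether the loaf really touches the plate.

```bash
python3 - <<'E'
from h import *
from station import robot
o=(260,150,7)
print("loaf near corner",b(pt("side",500,278,.093,o)),"far",b(pt("side",293,238,.093,o)))
print("start near/far", b(pt("side",405,190,.093)),b(pt("side",290,165,.093)))
print("plate near top",b(pt("side",495,318,.071,o)),"far",b(pt("side",290,283,.071,o)), "a4",b(pt("side",381,276,.071)))
print("pin",b(pt("side",188,258,.073,o)))
print(robot.sense()["force"])
a=robot.snapshot("top")["img"][130:250,226:426,::-1]
cv2.imwrite("pics/a7.png",cv2.resize(a,None,fx=4,fy=4,interpolation=cv2.INTER_CUBIC))
E
```

```text
loaf near corner [-0.04513905  0.06289902] far [0.04179975 0.06262852]
start near/far [-0.03994043 -0.00401358] [ 0.04473591 -0.00834537]
plate near top [-0.04271074  0.06189316] far [0.04328539 0.06479496] a4 [-0.04326263  0.06324413]
pin [0.08773127 0.06393908]
[-0.9361137  -9.53929671  5.0848491 ]
```

View pics/a7.png

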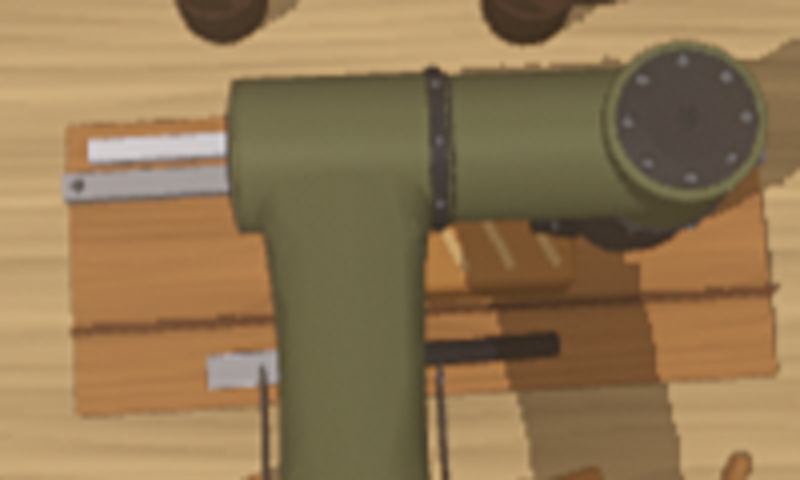

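In the side view the loaf's front face (y 0.0627) meets the plate (0.062-0.065, same camera) and the pin hasn't moved. The force rise was the loaf resting on the stop. I back away and lift clear.

```bash
python3 -m inch '[[0,-0.005,0,0,0,0,255],[0.0005,-0.02,0,0,0,0,255],[0.001,-0.04,0,0,0,0,255],[0.001,-0.05,0.01,0,0,0,255],[0.001,-0.05,0.05,0,0,0,255],[0.001,-0.05,0.09,0,0,0,255],[0.001,-0.05,0.13,0,0,0,255],[-0.02,-0.07,0.15,0,0,0,255],[-0.05,-0.1,0.16,0,0,0,255],[-0.08,-0.13,0.16,0,0,0,255],[-0.11,-0.16,0.16,0,0,0,255],[-0.14,-0.19,0.16,0,0,0,255],[-0.17,-0.22,0.16,0,0,0,255],[-0.2,-0.24,0.16,0,0,0,255],[-0.23,-0.26,0.16,0,0,0,255],[-0.24,-0.27,0.16,0,0,0,255],[-0.24,-0.27,0.16,0,0,0,255]]'
python3 - <<'E'
from station import robot
import cv2,numpy as np
a=robot.snapshot("top")["img"][:,:,::-1];cv2.imwrite("pics/a8full.png",a);a=a[145:240,236:430]
cv2.imwrite("pics/a8.png",cv2.resize(a,None,fx=4.1,fy=4.1,interpolation=cv2.INTER_CUBIC))
a=robot.snapshot("side")["img"][150:230,260:360,::-1]
cv2.imwrite("pics/a8s.png",cv2.resize(a,None,fx=7,fy=7,interpolation=cv2.INTER_CUBIC))
E
```

```text
t: 13.2
position: [0.3361, -0.4518, 0.2105]
eef_rot: [[-0.046, 0.999, 0.005], [0.999, 0.046, -0.0], [-0.0, 0.005, -1.0]]
force: [1.1, 0.0, 0.1]
grip_width: -0.002
```

View pics/a8.png

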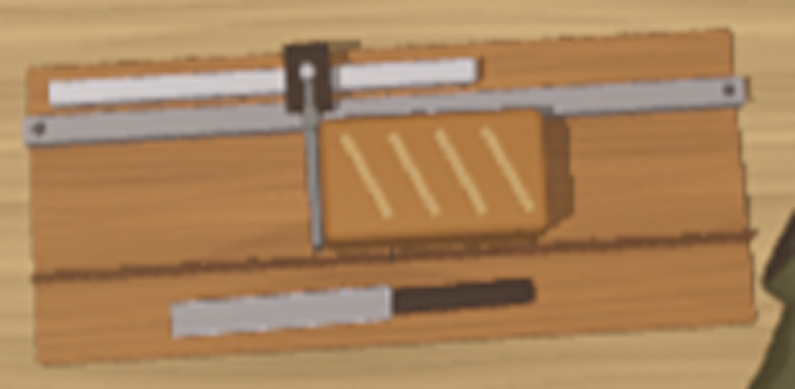

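View pics/a8s.png

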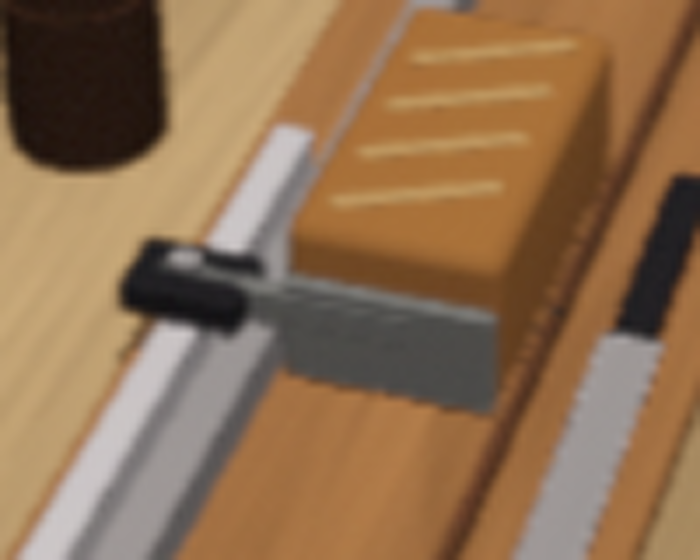

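View pics/a8full.png

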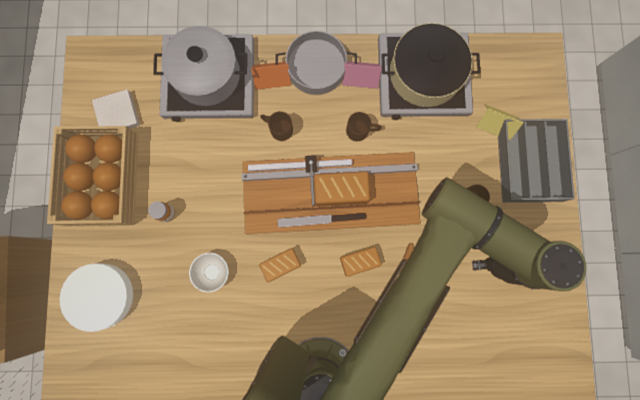

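```bash
python3 - <<'E'
from h import *
print("loaf front",b(pt("top",322,122,.093)),b(pt("top",326,238,.093)),"rear",b(pt("top",543,112,.093)),b(pt("top",548,226,.093)))
print("start front",b(pt("top",402,118,.093)),b(pt("top",408,240,.093)))
print("plate",b(pt("top",318,246,.071)),"pin",b(pt("top",307,70,.073)))
a=cv2.imread("pics/a8full.png")[155:215,295:345]
cv2.imwrite("pics/a8z.png",cv2.resize(a,None,fx=9,fy=9,interpolation=cv2.INTER_CUBIC))
E
```

```text
loaf front [0.04628145 0.05011602] [-0.04107287  0.05216072] rear [ 0.0444295  -0.11546061] [-0.04164277 -0.11281135]
start front [ 0.04590038 -0.00975821] [-0.04607669 -0.00838181]
plate [-0.04399318  0.05836586] pin [0.09087272 0.05904037]
```

View pics/a8z.png

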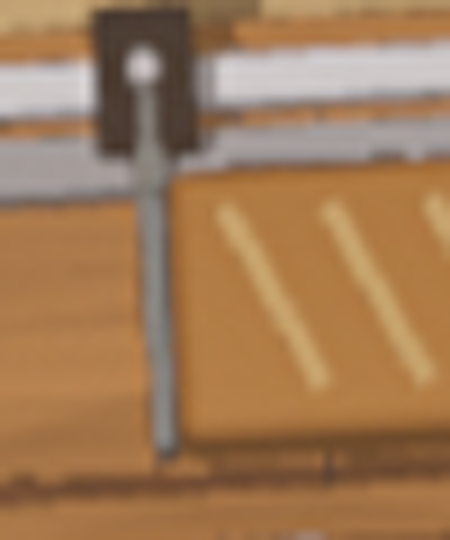

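The crop shows the loaf against the plate with no visible gap, the pin still at the notch (0.0590), and everything else in place. I'm handing in.

```bash
python3 - <<'E'
from station import robot
print(robot.sign_off())
E
```

```text
the job is handed in; nothing more can be done
None
```

I pushed the stop about 158 mm along its rail until its pin dropped into the notch. I then pushed the loaf about 60 mm along its lane until it rested against the stop. The hand was lifted clear and the job handed in about 13 s in.

**Last checks**
- **Stop seated:** the push force fell from 5 N to 0 where the notch was expected. In the top view the pin is at board y 0.0590 and the notch at 0.0586, the same before and after the loaf push.
- **Loaf on the stop:** the push rose from 5 N to 12 N on contact, just under the roughly 14 N that would push the stop out. The last pictures show no gap between loaf and plate.
- **Other things:** everything visible is where it was. In the last picture the arm hides most of mug2 and the spoon, but my path stayed well clear of both.

**Disagreements**
- **Cameras:** the side camera puts the stop and loaf 3 to 6 mm further along +y than the top camera.
- **Contact point:** the fingers met the loaf's resistance about 7 mm sooner than I predicted. I put this down to the estimated finger thickness.
- **Loaf front edge:** in the top view it reads 0.051, against 0.055 expected. The loaf's centre gives 0.0535. I took this as edge rounding and camera error, because the force and the pictures both show contact.

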